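# Hold the washer door release turned with its key

## Robot

A 6-joint arm with a two-finger parallel gripper is mounted at the origin on the work surface. World frame = base frame: x ahead of the robot, y to its left, z up, the work surface at z = 0. Lengths are in m, angles in rad, forces in N, time in s.
With the tool pointing down it reaches from about 0.25 to 0.775 m from the base axis. Payload 4 kg.
Tool frame: the origin (TCP) lies between the finger pads; the fingertips stand 14 mm ahead of it and the grasp point (between the pads) lies 5 mm behind it (robot.tips_ahead is the distance from the TCP to the fingertips, in m); z points along the fingers, y is the direction in which the jaws open and shut (so a half turn about z gives the same grasp; the last joint's range is limited). The gripper opens to 94 mm and grips with 3 to 60 N. Pads are 16 mm wide; open, the fingers measure 119 mm over their backs; the gripper's body (75 mm by 177 mm) begins 78 mm behind the grasp point.
Start: joints at [-1.213, 0.087, 1.371, -0, 1.684, -0.103], TCP at [0.245, -0.493, 0.22] pointing down, gripper open.
Joint ranges: [-3.1, 3.1], [-0.76, 2.03], [0.27, 2.55], [-1.08, 4.22], [0.17, 2.65], [-2.57, 2.57]. Speed limits (rad/s): [2.79, 2.79, 3.14, 3.14, 3.14, 3.14].

## Interface

Orientations are given as [roll, pitch, yaw] about the fixed x, y, z axes, in that order (R = Rz(yaw) Ry(pitch) Rx(roll)).
In Python, from bench import robot, optics, job gives the robot as it stands.
- The arm moves only by the tool apply_moves, never from a script. Its argument "moves" is a list of rows, each a list of 3 entries, a list of its own where there are three numbers: the shift along the tool's x, y, z in cm, then the turn, a rotation vector about the tool's x, y, z in rad, then the opening, from 0 (shut) to 1 (fully open). In form: [[[tx, ty, tz], [rx, ry, rz], grip], ...]. A call has exactly 10 rows; each row is the pose to reach, as a shift and turn from the pose commanded when the call began, along the tool's axes at that moment; what a row does not reach only later rows make up. A row lasts 1/12 s, in which the tool goes at most 41.7 mm and 7.16 degrees, less where a joint would pass 70% of its speed; a pose out of reach is approached as far as the arm can. A call with a gripper value outside its range is refused whole. The fingers move at their own pace and stop on an object; the grip force is fixed at half the most. Time passes only in rows, so rows that repeat a pose let the fingers close, or fill a call up. It gives the time, the measured TCP pose, the force and the opening at its end, in the units of the state.
- robot.get_obs(): the state, without advancing time (a new reading comes with each control period).
- optics.snapshot(name): name is "side" or "top" or "wrist"; returns the picture (480x640x3 uint8, red, green, blue); there is no depth.
- optics.get_calibration(name): a dict with "fx", "fy", "cx", "cy" (pixels), "rvec" (rotation vector, rad) and "tvec" (3), from world to camera coordinates, as OpenCV has them. Camera axes: x right, y down, z forward; pixel columns grow to the right and rows downward; lengths in m; the calibration is good to about 2 mm. A picture is of the moment at which its call begins: read the wrist's pose just before it. get_calibration takes no time and is no camera call; for the wrist camera it gives the pose at the moment of the call.
- job.close_job(): hands the job in, once; it reports no verdict.
The state is a dict: "time": time; "joint_positions": joint angles; "qvel": joint speeds; "joint_torque": joint torques, N m; "tool_pos": TCP position; "ee_rot": TCP orientation; "wrist_force": force on the tool from outside, world axes, zero at the start; "wrist_torque": the same for the moment, N m; "width": finger opening in m.
Only numpy, scipy, OpenCV 4.12 (cv2) and the standard library are available. Lean on these libraries where they do the work, as an engineer would, in place of code of your own. Each camera call takes 0.05 s, during which the arm holds its last target.

## Task

The washing machine's door is unlocked only while the spring-return key switch on the grey control box is held turned: take the blue-headed key out of the key stand, push it fully home in the key switch (the pins are sticky, so work it in with small wiggles and do not force it) and only then turn it a quarter turn clockwise, up to the stop. Finish with the key still gripped and held turned, because it springs back when let go. Do not press the red stop button, and leave the other two keys and the things on the worktop where they are.

Things in the scene. Friction and masses are not known exactly. Their poses are not given: they have to be found in the camera images.
- key_stand: Fixed wooden block, 60 x 190 x 40 mm high (x, y, z), origin at the centre of its underside; three slots in its top along its y axis at y = -60, 0 and +60 mm, 5.5 x 11.5 mm and 35 mm deep, a key standing blade down in each; which key stands in which slot varies.
- key_blue: The key to use, 30 to 55 g, upright in the stand, blade pointing to -z. Origin: centre of the underside of its steel shoulder (7 x 20 mm, 3 mm high, under the head), which rests on the stand and later on the lock face. Its x axis is through the thickness, y across the width. It fits the lock either way round (half a turn about z makes no difference).
- blue_head (a point): Centre of the blue plastic head, 22 mm above the key's origin; axes as the key. Head 11 mm thick (x), 30 mm wide (y), 38 mm high (3 to 41 mm above the origin). Best gripped from above on its two 30 mm wide faces, where fingers have room; the neighbours' heads stand 30 mm off along y.
- blue_tip (a point): Lower end of the blue key's blade, 31 mm below its origin; axes as the key. Steel blade 4 mm thick (x), 10 mm wide (y), its last 3 mm tapering in width at 45 degrees to 4 mm; a waist narrows it to 4 mm between 17.5 and 23.5 mm below the origin, tapering in from 15 mm.
- key_yellow: Key with a yellow head, same outer shape, upright in the stand; not to be moved (it fits no lock here). Origin and axes as for key_blue.
- key_green: Key with a green head, same outer shape, upright in the stand; not to be moved (it fits no lock here). Origin and axes as for key_blue.
- control_box: Fixed grey steel box, 100 x 180 x 75 mm high (x, y, z), origin at the centre of its underside. On its top: the key switch (steel ring 36 mm across, 8 mm high, around a brass cylinder) at y = -45 mm and the red stop button at y = +45 mm, with a small green lamp behind between them.
- keyway_mouth (a point): Centre of the key switch's brass face, 83.5 mm above the worktop; axes as control_box. The keyway is vertical, entered from above: at rest 5 mm across x and 11 mm across y, with a countersunk mouth (10 x 16 mm at the face). The key is fully home when its origin coincides with this point, shoulder on the brass. The key cannot be drawn out while turned.
- keyway_pins (a point): A point 10.5 mm straight below keyway_mouth, on the keyway's axis; axes as control_box. Three sticky pins stand in the keyway 6, 10.5 and 15 mm below the face. Pushing the blade past one takes about 8 to 18 N straight down, less with small shakes or turns. The cylinder cannot turn until the key is within about 1.5 mm of home.
- plug (a joint): Angle of the brass cylinder in rad, growing clockwise seen from above: 0 at rest (keyway along the box's y axis), 1.57 at the stop after a quarter turn. A spring turns it back (0.03 N m at rest, 0.12 N m at the stop). The blade has about 0.1 rad of play in the keyway, so the key turns some 0.1 rad further than the cylinder.
- stop_button (a joint): Travel of the red mushroom stop button in m: 0 out, 0.006 fully pressed. Button 40 mm across, its top 107 mm above the worktop at y = +45 mm of the control box. Not to be pressed.
- stain_remover: White bottle with an orange cap, 62 mm across, 170 mm tall, loose on the worktop; not to be moved. Origin: centre of its underside.
- peg_pot: White pot of clothes pegs, 120 mm across, about 80 mm tall, loose on the worktop; not to be moved. Origin: centre of its underside.
- scrub_brush: Brush lying on the worktop, loose; not to be moved. Origin: centre of its underside.
There are look-alikes about, which are no part of the job. Of the things that look like the key_stand, take the one that is farthest from the robot's base at the start. What is shaped like the key_blue but white is not meant.

How it is judged:
By the outcome, as a careful person would: the job done as asked, in the order asked, and still so for the second after the job is handed in, while the arm keeps its last pose, push and grip.
It also fails if it takes over 56 s, if anything falls off the work surface, if the arm or the gripper's body presses on something with over 40 N, if the wrist force passes 120 N, or if a joint passes its speed limit or range.

## Working session

There is one attempt and no reset: what is moved stays moved. The work goes in short steps, Python scripts to look and compute and a tool call to move; the robot and the scene stay as the last step left them, time stands still between calls to the robot, and variables do not carry over. Pictures are saved under pics/ and viewed, and the job is handed in when it is done.

Besides the shell and the picture viewer there is one more tool, called as name(argument=value, ...), one argument or row to a line, values as JSON. apply_moves: Moves the arm, as the interface text tells. Its arguments: {"type":"object","properties":{"moves":{"type":"array"}},"required":["moves"]}

```bash
ls; mkdir -p pics
python3 - <<'E'
from bench import robot, optics, job
import cv2
for n in ("side","top","wrist"):
    im=optics.snapshot(n); cv2.imwrite(f"pics/{n}0.png",im[:,:,::-1])
    c=optics.get_calibration(n); print(n,c)
print(robot.get_obs())
E
```

```text
pics
side {'fx': 492.99227496381747, 'fy': 492.99227496381747, 'cx': 310.94685187076647, 'cy': 244.94524043267265, 'rvec': array([ 2.33608294, -0.35454189,  0.15442973]), 'tvec': array([-0.55380693,  0.19129066,  0.80917783])}
top {'fx': 487.19526112716864, 'fy': 487.19526112716864, 'cx': 317.1520416228023, 'cy': 235.8378207947166, 'rvec': array([ 2.1508376 , -2.12655442,  0.17998552]), 'tvec': array([0.02455377, 0.59222017, 0.77642393])}
wrist {'fx': 336.64285816457374, 'fy': 336.64285816457374, 'cx': 320.3895112610349, 'cy': 236.16541467678937, 'rvec': array([-2.48013418,  1.53778075,  0.20134344]), 'tvec': array([-0.5491453 , -0.02650987,  0.39064676])}
{'time': 0.15, 'joint_positions': array([-1.21310844e+00,  8.78046088e-02,  1.37190122e+00, -8.71718686e-06,
        1.68357599e+00, -1.03122130e-01]), 'qvel': array([ 0.00077369, -0.00226829, -0.00497807, -0.00012734, -0.00104728,
        0.0016477 ]), 'joint_torque': array([ 2.58431734e-03, -3.40640509e+01, -3.02793288e+01,  7.19442219e-02,
        3.04890191e-02, -1.24017242e-04]), 'tool_pos': array([ 0.24441558, -0.49227225,  0.21856541]), 'ee_rot': array([-3.13991157e+00, -1.65264032e-04,  4.60808909e-01]), 'wrist_force': array([-0.38674838, -0.32676611,  0.44019452]), 'wrist_torque': array([ 0.00199066, -0.02345246,  0.0077271 ]), 'width': 0.0942643894125711}
```

View pics/side0.png

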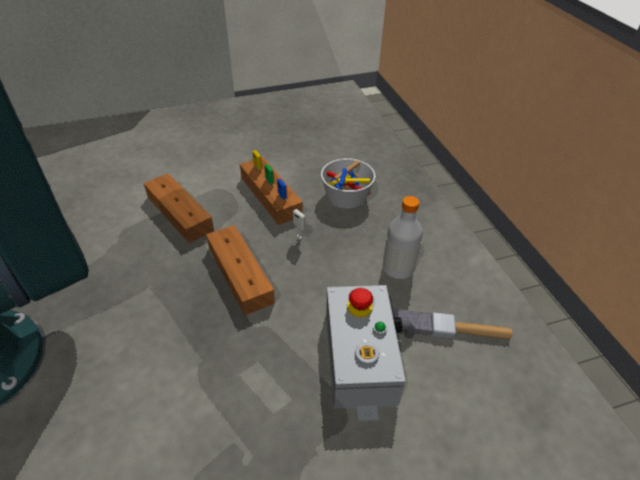

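View pics/top0.png

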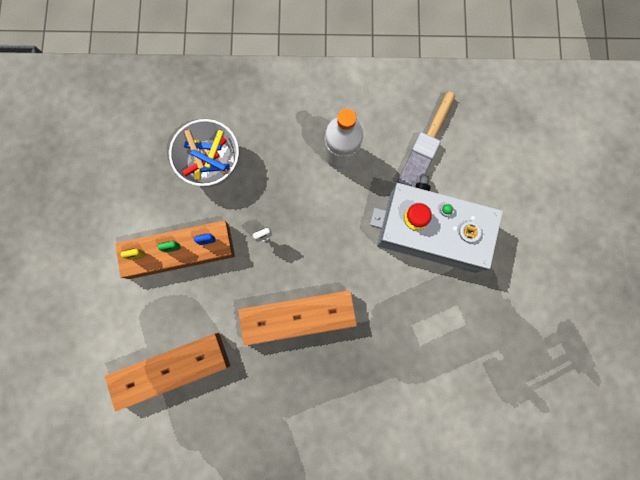

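View pics/wrist0.png

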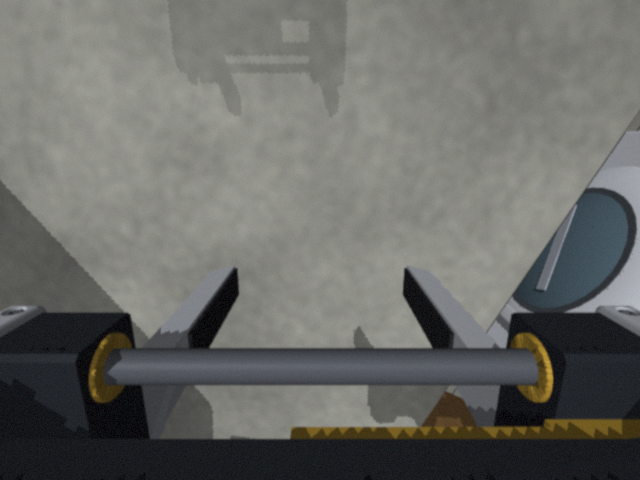

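Stand candidates in the top view are the blocks at (175,248), (297,318) and (167,372). Key candidates are the blue head at (204,239), the white key at (262,234) and the blue pegs at (208,158). The farthest stand is the one at (175,248), which holds the three keys, so I choose its blue key at (204,239). Next I check it in enlarged crops.

```bash
cat > h.py <<'E'
import numpy as np, cv2
def pose(c): 
    R,_=cv2.Rodrigues(np.array(c['rvec'])); return R,np.array(c['tvec'])
def ray(c,u,v,z):
    R,t=pose(c); d=R.T@np.array([(u-c['cx'])/c['fx'],(v-c['cy'])/c['fy'],1]); o=-R.T@t
    return o+d*(z-o[2])/d[2]
def proj(c,p):
    R,t=pose(c); q=R@np.array(p)+t; return q[0]/q[2]*c['fx']+c['cx'],q[1]/q[2]*c['fy']+c['cy']
E
python3 - <<'E'
from bench import optics
import cv2
from h import *
c=optics.get_calibration("top")
for u,v,z in [(175,248,.04),(297,318,.04),(167,372,.04),(204,239,.08)]: 
    p=ray(c,u,v,z);print(p, np.hypot(p[0],p[1]))
a=cv2.imread("pics/top0.png")
cv2.imwrite("pics/c1.png",cv2.resize(a[205:290,105:245],None,fx=5.7,fy=5.7,interpolation=cv2.INTER_CUBIC))
cv2.imwrite("pics/c2.png",cv2.resize(a[175:280,370:510],None,fx=5.7,fy=5.7,interpolation=cv2.INTER_CUBIC))
a=cv2.imread("pics/side0.png")
cv2.imwrite("pics/c3.png",cv2.resize(a[145:250,230:330],None,fx=5.7,fy=5.7,interpolation=cv2.INTER_CUBIC))
cv2.imwrite("pics/c4.png",cv2.resize(a[275:415,315:415],None,fx=4.2,fy=4.2,interpolation=cv2.INTER_CUBIC))
E
```

```text
[0.56944991 0.272663   0.04      ] 0.6313622682862134
[0.45436941 0.06325614 0.04      ] 0.45875145774473025
[0.3651791  0.27382644 0.04      ] 0.4564391437712908
[0.57931221 0.21496001 0.08      ] 0.6179081225252839
```

View pics/c1.png

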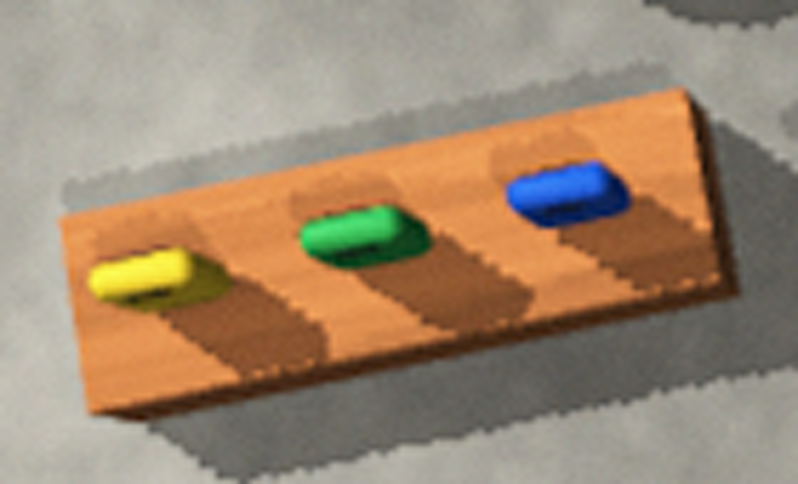

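View pics/c2.png

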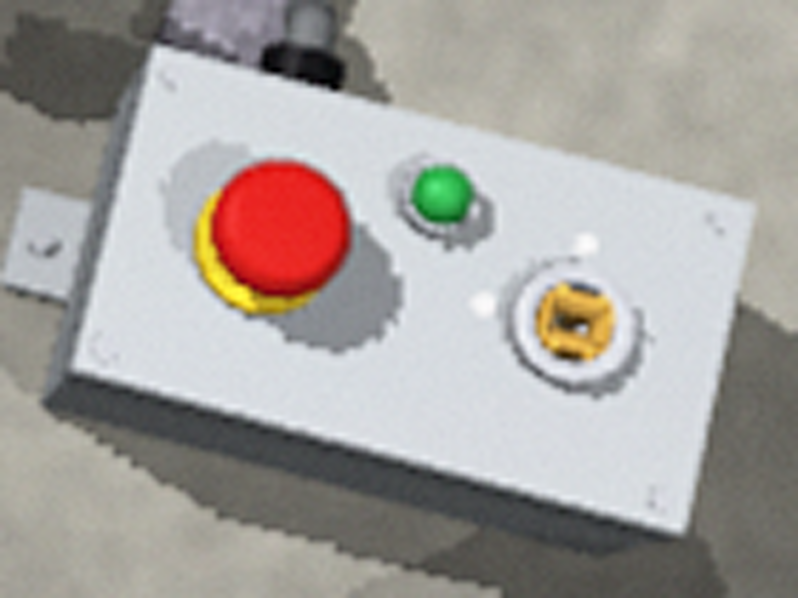

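View pics/c3.png

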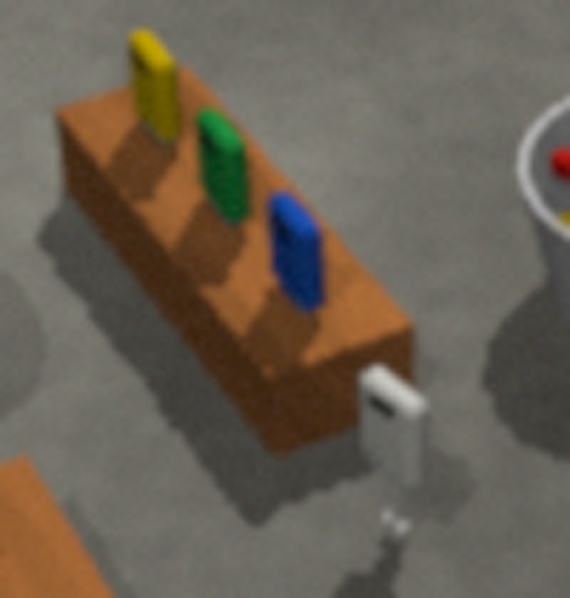

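View pics/c4.png

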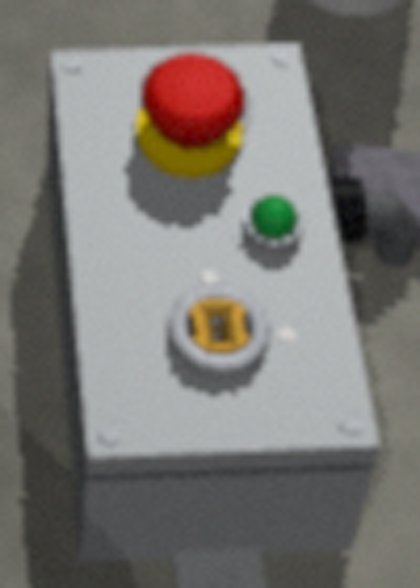

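```bash
cat > fit.py <<'E'
from bench import optics
from h import *
from scipy.optimize import least_squares
T=optics.get_calibration("top");S=optics.get_calibration("side")
def c1(p):return np.array(p)/5.7+(105,205)-.4
def c2(p):return np.array(p)/5.7+(370,175)-.4
def c3(p):return np.array(p)/5.7+(230,145)-.4
def c4(p):return np.array(p)/4.2+(315,275)-.4
def fit(obj,obs,x0):
    def f(x):
        c,s=np.cos(x[2]),np.sin(x[2]);r=[]
        for cam,i,uv in obs:
            p=obj[i];w=(x[0]+c*p[0]-s*p[1],x[1]+s*p[0]+c*p[1],p[2]);r+=list(np.array(proj(cam,w))-uv)
        return np.array(r)
    for nm,sel in (("both",obs),("top",[o for o in obs if o[0] is T]),("side",[o for o in obs if o[0] is S])):
        o0=obs; obs=sel; q=least_squares(f,x0); obs=o0
        print(nm,q.x.round(4),np.degrees(q.x[2]).round(2),"res",q.fun.round(1))
def rect(hx,hy,z):return [(hx,hy,z),(hx,-hy,z),(-hx,-hy,z),(-hx,hy,z)]
if __name__=="__main__":
    print("stand")
    st=rect(.03,.095,.04)+[(0,-.06,.081),(0,0,.081),(0,.06,.081)]
    # far-left = +x,+y
    ob=[(T,0,c1((62,217))),(T,1,c1((687,90))),(T,2,c1((722,285))),(T,3,c1((88,412))),(T,4,c1((558,184))),(T,5,c1((351,228))),(T,6,c1((140,270))),
     (S,0,c3((187,68))),(S,1,c3((412,325))),(S,2,c3((270,380))),(S,3,c3((57,107))),(S,4,c3((296,210))),(S,5,c3((222,124))),(S,6,c3((153,45)))]
    fit(st,ob,[.57,.27,.1])
    print("box")
    bx=rect(.05,.09,.075)+[(0,-.045,.0835)]
    ob=[(T,0,c2((155,45))),(T,1,c2((755,203))),(T,2,c2((688,533))),(T,3,c2((75,372))),(T,4,c2((576,322))),
     (S,0,c4((300,42))),(S,1,c4((378,448))),(S,2,c4((88,460))),(S,3,c4((52,47))),(S,4,c4((219,326)))]
    fit(bx,ob,[.58,-.1,-.2])
    for cam,uv,z in ((T,c1((558,184)),.081),(S,c3((296,210)),.081),(T,c2((576,322)),.0835),(S,c4((219,326)),.0835)): print(ray(cam,*uv,z))
    p=ray(T,262,234,.08);print("white",p)
E
python3 fit.py
```

```text
stand
both [0.5693 0.2749 0.216 ] 12.38 res [ 0.2 -0.5  0.6 -0.4  0.6 -0.6  0.5 -0.1  0.6  0.3  0.3  0.   0.4  0.1
  0.1 -1.2 -0.1 -0.8 -0.5 -1.3 -0.6 -0.7 -0.7 -0.8 -0.6 -0.7 -0.4 -0.8]
top [0.569  0.2756 0.2151] 12.32 res [-0.3 -0.4  0.2 -0.2  0.2 -0.4  0.  -0.   0.2  0.5 -0.2  0.2 -0.1  0.2]
side [0.5694 0.2716 0.2173] 12.45 res [ 0.4 -0.4  0.4  0.1 -0.  -0.3 -0.3  0.2 -0.2  0.2 -0.2  0.2 -0.1  0. ]
box
both [ 0.6086 -0.1766 -0.2557] -14.65 res [ 1.  -0.2  1.3 -0.   0.5  0.2  0.5 -0.5  1.3 -0.2 -0.7 -0.5  0.1 -1.3
 -0.4 -1.3 -0.7  0.3 -0.2 -1.2]
top [ 0.6083 -0.1751 -0.2506] -14.36 res [-0.2  0.2  0.3 -0.2 -0.2  0.2 -0.3 -0.   0.4 -0.1]
side [ 0.6086 -0.1782 -0.2612] -14.96 res [ 0.   0.3  0.3 -0.1 -0.4 -0.5 -0.   0.8  0.1 -0.3]
[0.58260623 0.21733588 0.081     ]
[0.58290083 0.21338853 0.081     ]
[ 0.59688199 -0.21793996  0.0835    ]
[ 0.59674533 -0.22206755  0.0835    ]
white [0.5886537  0.12114835 0.08      ]
```

```bash
cat >> h.py <<'E'
from scipy.spatial.transform import Rotation as Ro
def state():
    from bench import robot
    o=robot.get_obs(); return o,np.array(o['tool_pos']),Ro.from_euler('xyz',o['ee_rot'])
def plan(x,y,z,yaw):
    o,p,R=state(); Rt=Ro.from_euler('xyz',[np.pi,0,yaw])
    print("t",round(o['time'],2),"pos",p.round(4),"rpy",np.round(o['ee_rot'],4),"F",np.round(o['wrist_force'],1),"T",np.round(o['wrist_torque'],3),"w",round(o['width'],4))
    print("shift cm",(R.inv().apply(np.array([x,y,z])-p)*100).round(2),"rot",(R.inv()*Rt).as_rotvec().round(4))
E
python3 - <<'E'
from h import *
from bench import optics
plan(.5826,.2155,.22,1.787)
c=optics.get_calibration("wrist");R,t=pose(c);o,p,Rt=state()
print("cam in tool",Rt.inv().apply(-R.T@t-p),(Rt.inv().as_matrix()@R.T).round(3))
T=optics.get_calibration("top");print("bottle",ray(T,346,118,.17),"brush",ray(T,450,95,.02),"pot",ray(T,204,152,.08))
E
```

```text
t 0.15 pos [ 0.2444 -0.4923  0.2186] rpy [-3.1399e+00 -2.0000e-04  4.6080e-01] F [-0.4 -0.3  0.4] T [ 0.002 -0.023  0.008] w 0.0943
shift cm [ 6.176e+01 -4.836e+01 -5.000e-02] rot [-1.3000e-03 -1.3000e-03 -1.3262e+00]
cam in tool [ 0.07323666  0.00022621 -0.16467411] [[-0.    -0.967 -0.254]
 [ 1.    -0.    -0.001]
 [ 0.001 -0.254  0.967]]
bottle [ 0.75148161 -0.0095376   0.17      ] brush [ 0.86235183 -0.21068639  0.02      ] pot [0.72647219 0.22209918 0.08      ]
```

apply_moves(
  moves=[
    [[61.8,-48.4,-2],[0,0,-1.326],0.6],
    [[61.8,-48.4,-2],[0,0,-1.326],0.6],
    [[61.8,-48.4,-2],[0,0,-1.326],0.6],
    [[61.8,-48.4,-2],[0,0,-1.326],0.6],
    [[61.8,-48.4,-2],[0,0,-1.326],0.6],
    [[61.8,-48.4,-2],[0,0,-1.326],0.6],
    [[61.8,-48.4,-2],[0,0,-1.326],0.6],
    [[61.8,-48.4,-2],[0,0,-1.326],0.6],
    [[61.8,-48.4,-2],[0,0,-1.326],0.6],
    [[61.8,-48.4,-2],[0,0,-1.326],0.6],
  ],
)

```text
time: 0.98
tool_pos: [0.4243, -0.1147, 0.2301]
ee_rot: [3.141, 0.0, 1.717]
wrist_force: [0.8, -0.2, 0.5]
width: 0.0565
```

Run:
```python
from h import *
from bench import optics
plan(.5826,.2155,.24,1.787)
im=optics.snapshot("wrist"); cv2.imwrite("pics/w1.png",im[:,:,::-1])
plan(.5826,.2155,.24,1.787)
```

```text
t 0.98 pos [ 0.4243 -0.1147  0.2301] rpy [3.1414e+00 3.0000e-04 1.7168e+00] F [ 0.8 -0.2  0.5] T [ 0.    -0.141  0.006] w 0.0565
shift cm [30.37 20.47 -1.  ] rot [ 0.0002  0.0003 -0.0702]
t 1.03 pos [ 0.427  -0.1076  0.2302] rpy [ 3.1376 -0.0059  1.7308] F [ 0.7  2.4 -0.3] T [ 0.101 -0.141 -0.002] w 0.0566
shift cm [29.42 20.51 -0.72] rot [ 0.0042 -0.0058 -0.0562]
```

View pics/w1.png

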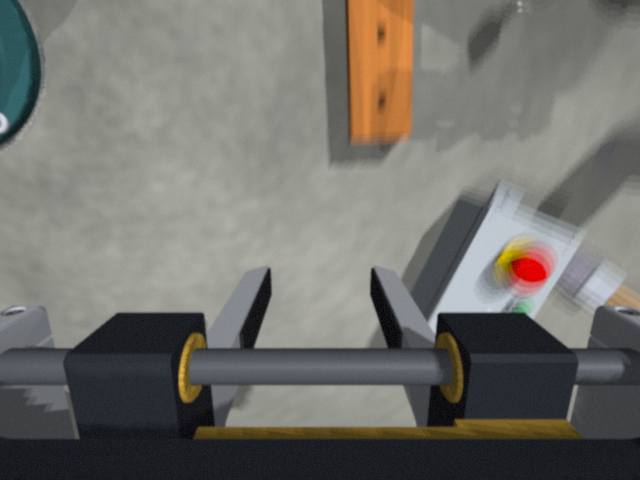

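apply_moves(
  moves=[
    [[29.4,20.5,-0.7],[0,0,-0.056],0.6],
    [[29.4,20.5,-0.7],[0,0,-0.056],0.6],
    [[29.4,20.5,-0.7],[0,0,-0.056],0.6],
    [[29.4,20.5,-0.7],[0,0,-0.056],0.6],
    [[29.4,20.5,-0.7],[0,0,-0.056],0.6],
    [[29.4,20.5,-0.7],[0,0,-0.056],0.6],
    [[29.4,20.5,-0.7],[0,0,-0.056],0.6],
    [[29.4,20.5,-0.7],[0,0,-0.056],0.6],
    [[29.4,20.5,-0.7],[0,0,-0.056],0.6],
    [[29.4,20.5,-0.7],[0,0,-0.056],0.6],
  ],
)

```text
time: 1.87
tool_pos: [0.5869, 0.2072, 0.2349]
ee_rot: [-3.14, -0.002, 1.771]
wrist_force: [-0.8, -0.6, -0.6]
width: 0.0564
```

Run:
```python
from h import *
from bench import optics
plan(.5826,.2155,.20,1.787)
```

```text
t 1.87 pos [0.5869 0.2072 0.2349] rpy [-3.1397e+00 -1.6000e-03  1.7715e+00] F [-0.8 -0.6 -0.6] T [-0.004 -0.027 -0.022] w 0.0564
shift cm [ 0.89 -0.25  3.49] rot [-0.0018 -0.0016 -0.0155]
```

apply_moves(
  moves=[
    [[0.9,-0.25,4.5],[0,0,-0.0155],0.6],
    [[0.9,-0.25,4.5],[0,0,-0.0155],0.6],
    [[0.9,-0.25,4.5],[0,0,-0.0155],0.6],
    [[0.9,-0.25,4.5],[0,0,-0.0155],0.6],
    [[0.9,-0.25,4.5],[0,0,-0.0155],0.6],
    [[0.9,-0.25,4.5],[0,0,-0.0155],0.6],
    [[0.9,-0.25,4.5],[0,0,-0.0155],0.6],
    [[0.9,-0.25,4.5],[0,0,-0.0155],0.6],
    [[0.9,-0.25,4.5],[0,0,-0.0155],0.6],
    [[0.9,-0.25,4.5],[0,0,-0.0155],0.6],
  ],
)

```text
time: 2.7
tool_pos: [0.582, 0.2112, 0.1926]
ee_rot: [3.141, 0.0, 1.782]
wrist_force: [-0.1, -0.1, -0.3]
width: 0.0563
```

Run:
```python
from h import *
from bench import optics
plan(.5826,.2155,.20,1.787)
print(optics.get_calibration("wrist"))
im=optics.snapshot("wrist"); cv2.imwrite("pics/w2.png",im[:,:,::-1])
plan(.5826,.2155,.20,1.787)
```

```text
t 2.7 pos [0.582  0.2112 0.1926] rpy [3.1408e+00 1.0000e-04 1.7821e+00] F [-0.1 -0.1 -0.3] T [-0.014 -0.059 -0.021] w 0.0563
shift cm [ 0.41  0.15 -0.74] rot [ 0.0008  0.0001 -0.0049]
{'fx': 336.64285816457374, 'fy': 336.64285816457374, 'cx': 320.3895112610349, 'cy': 236.16541467678937, 'rvec': array([-2.87193389, -0.30428348, -0.03734371]), 'tvec': array([-0.61302441,  0.06231905,  0.3860033 ])}
t 2.75 pos [0.582  0.2112 0.1923] rpy [3.1412e+00 1.0000e-04 1.7822e+00] F [ 0.   1.4 -0.7] T [-0.021 -0.105  0.013] w 0.0567
shift cm [ 0.4   0.15 -0.77] rot [ 0.0004  0.0001 -0.0048]
```

View pics/w2.png

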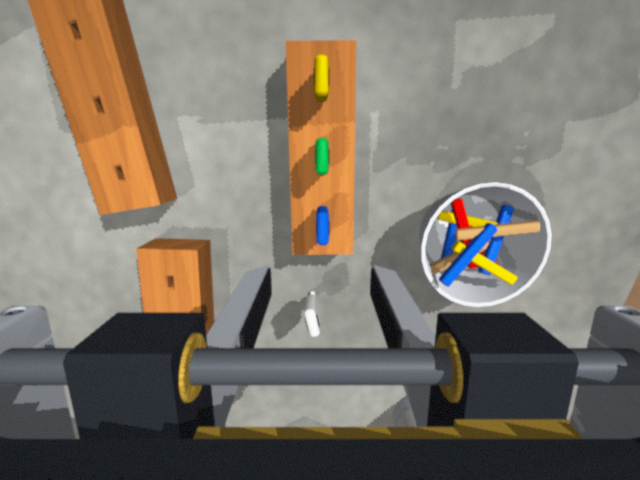

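Run:
```python
from h import *
a=cv2.imread("pics/w2.png")
cv2.imwrite("pics/c5.png",cv2.resize(a[130:260,270:370],None,fx=4.6,fy=4.6,interpolation=cv2.INTER_CUBIC))
c=dict(fx=336.64285816457374,fy=336.64285816457374,cx=320.3895112610349,cy=236.16541467678937,rvec=[-2.87193389,-0.30428348,-0.03734371],tvec=[-0.61302441,0.06231905,0.3860033])
yaw=.216
for x,y in ((.5826,.2155),(.5826,.2175),(.5826,.2135)):
  print([tuple(np.round((np.array(proj(c,(x+np.cos(yaw)*a-np.sin(yaw)*b,y+np.sin(yaw)*a+np.cos(yaw)*b,z))-(270,130))*4.6)) for a,b,z in ((0,0,.081),(0,.013,.081),(0,-.013,.081),(.03,-.035,.04),(-.03,-.035,.04))])
```

```text
File "<stdin>", line 7
    print([tuple(np.round((np.array(proj(c,(x+np.cos(yaw)*a-np.sin(yaw)*b,y+np.sin(yaw)*a+np.cos(yaw)*b,z))-(270,130))*4.6)) for a,b,z in ((0,0,.081),(0,.013,.081),(0,-.013,.081),(.03,-.035,.04),(-.03,-.035,.04))])
                                                                                                                                                                                                                    ^
SyntaxError: closing parenthesis ']' does not match opening parenthesis '('
```

Run:
```python
from h import *
a=cv2.imread("pics/w2.png")
cv2.imwrite("pics/c5.png",cv2.resize(a[130:260,270:370],None,fx=4.6,fy=4.6,interpolation=cv2.INTER_CUBIC))
c=dict(fx=336.64285816457374,fy=336.64285816457374,cx=320.3895112610349,cy=236.16541467678937,rvec=[-2.87193389,-0.30428348,-0.03734371],tvec=[-0.61302441,0.06231905,0.3860033])
C,S=np.cos(.216),np.sin(.216)
for x,y in ((.5826,.2155),(.5826,.2175),(.5826,.2135)):
  for a,b,z in ((0,0,.081),(0,.013,.081),(0,-.013,.081),(.03,-.035,.04),(-.03,-.035,.04)):
    print((np.array(proj(c,(x+C*a-S*b,y+S*a+C*b,z)))-(270,130))*4.6+2,end=' ')
  print()
```

```text
[243.02166866 474.23586262] [242.76936652 404.80054562] [243.26823095 542.09153473] [382.20142093 585.41066501] [103.26959541 586.65000738] 
[245.3204411  463.89311542] [245.09450008 394.21528906] [245.54123317 531.98306011] [384.37182391 576.73886285] [105.0256613  577.98369225] 
[240.73084772 484.54283403] [240.45236911 415.34876211] [241.00300182 552.16544096] [380.03743541 594.05682628] [101.51871971 595.29070858]
```

View pics/c5.png

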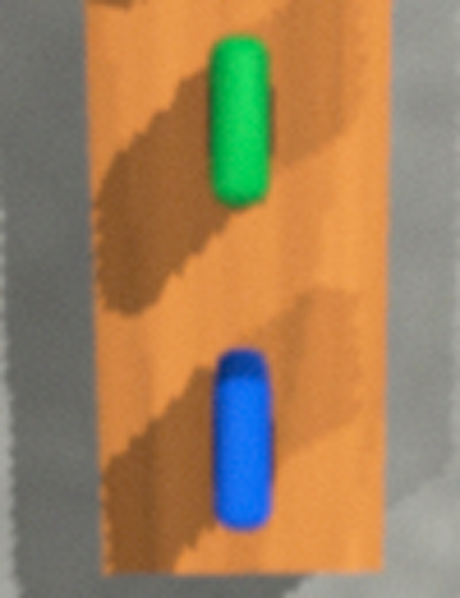

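The wrist view shows the blue head top at (322,226) px, in line with the stand edge at y≈0.218. That agrees with the top camera, so I descend there.

Run:
```python
from h import *
plan(.5828,.2178,.10,1.786)
```

```text
t 2.75 pos [0.582  0.2112 0.1923] rpy [3.1412e+00 1.0000e-04 1.7822e+00] F [ 0.   1.4 -0.7] T [-0.021 -0.105  0.013] w 0.0567
shift cm [0.63 0.22 9.23] rot [ 0.0004  0.0001 -0.0038]
```

apply_moves(
  moves=[
    [[0.6,0.2,2],[0,0,-0.004],0.6],
    [[0.6,0.2,4],[0,0,-0.004],0.6],
    [[0.6,0.2,6],[0,0,-0.004],0.6],
    [[0.6,0.2,8],[0,0,-0.004],0.6],
    [[0.6,0.2,9.2],[0,0,-0.004],0.6],
    [[0.6,0.2,9.2],[0,0,-0.004],0.6],
    [[0.6,0.2,9.2],[0,0,-0.004],0.6],
    [[0.6,0.2,9.2],[0,0,-0.004],0.6],
    [[0.6,0.2,9.2],[0,0,-0.004],0.6],
    [[0.6,0.2,9.2],[0,0,-0.004],0.6],
  ],
)

```text
time: 3.58
tool_pos: [0.5835, 0.2178, 0.1019]
ee_rot: [3.138, -0.0, 1.786]
wrist_force: [-0.2, 0.4, -0.3]
width: 0.0567
```

Run:
```python
from h import *
from bench import optics
im=optics.snapshot("wrist"); cv2.imwrite("pics/w3.png",im[:,:,::-1])
plan(.5828,.2178,.06,1.786)
```

```text
t 3.63 pos [0.5833 0.2177 0.1016] rpy [ 3.1389 -0.      1.7863] F [-0.1  0.7  0.7] T [-0.007 -0.062  0.015] w 0.0568
shift cm [ 0.02 -0.06  4.16] rot [ 0.0026 -0.      0.0003]
```

View pics/w3.png

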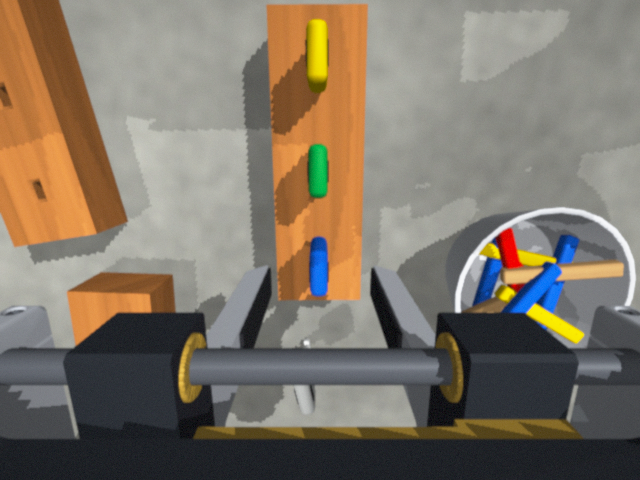

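apply_moves(
  moves=[
    [[0,-0.05,1.5],[0,0,0],0.6],
    [[0,-0.05,3],[0,0,0],0.6],
    [[0,-0.05,4.15],[0,0,0],0.6],
    [[0,-0.05,4.15],[0,0,0],0.6],
    [[0,-0.05,4.15],[0,0,0],0.6],
    [[0,-0.05,4.15],[0,0,0],0.6],
    [[0,-0.05,4.15],[0,0,0],0.4],
    [[0,-0.05,4.15],[0,0,0],0.3],
    [[0,-0.05,4.15],[0,0,0],0.2],
    [[0,-0.05,4.15],[0,0,0],0.2],
  ],
)

```text
time: 4.47
tool_pos: [0.5824, 0.2175, 0.0592]
ee_rot: [3.141, 0.0, 1.786]
wrist_force: [-0.2, 0.0, -0.1]
width: 0.0331
```

Run:
```python
from h import *
plan(.5828,.2178,.06,1.786)
```

```text
t 4.47 pos [0.5824 0.2175 0.0592] rpy [3.1406 0.     1.7863] F [-0.2  0.  -0.1] T [-0.025 -0.09  -0.016] w 0.0331
shift cm [ 0.02  0.05 -0.08] rot [0.001  0.     0.0003]
```

apply_moves(
  moves=[
    [[0,0,0],[0,0,0],0.15],
    [[0,0,0],[0,0,0],0.1],
    [[0,0,0],[0,0,0],0.05],
    [[0,0,0],[0,0,0],0],
    [[0,0,0],[0,0,0],0],
    [[0,0,0],[0,0,0],0],
    [[0,0,0],[0,0,0],0],
    [[0,0,0],[0,0,0],0],
    [[0,0,0],[0,0,0],0],
    [[0,0,0],[0,0,0],0],
  ],
)

```text
time: 5.3
tool_pos: [0.5821, 0.2175, 0.0586]
ee_rot: [3.142, 0.0, 1.786]
wrist_force: [-0.8, -0.3, -0.1]
width: 0.0103
```

Run:
```python
from h import *
plan(.5828,.2178,.06,1.786)
```

```text
t 5.3 pos [0.5821 0.2175 0.0586] rpy [3.1415e+00 1.0000e-04 1.7863e+00] F [-0.8 -0.3 -0.1] T [ 0.032 -0.075 -0.013] w 0.0103
shift cm [ 0.02  0.08 -0.14] rot [0.     0.0001 0.0003]
```

apply_moves(
  moves=[
    [[0,0,-1],[0,0,0],0],
    [[0,0,-2.5],[0,0,0],0],
    [[0,0,-4],[0,0,0],0],
    [[0,0,-6],[0,0,0],0],
    [[0,0,-8],[0,0,0],0],
    [[0,0,-10],[0,0,0],0],
    [[0,0,-12],[0,0,0],0],
    [[0,0,-14],[0,0,0],0],
    [[0,0,-14],[0,0,0],0],
    [[0,0,-14],[0,0,0],0],
  ],
)

```text
time: 6.13
tool_pos: [0.5827, 0.2176, 0.2005]
ee_rot: [3.138, -0.0, 1.786]
wrist_force: [-0.0, 0.2, -0.1]
width: 0.0109
```

Run:
```python
from h import *
from bench import optics
for n in ("wrist","side","top"):
    im=optics.snapshot(n); cv2.imwrite(f"pics/{n}4.png",im[:,:,::-1])
plan(.5969,-.218,.20,1.316)
```

```text
t 6.28 pos [0.5812 0.2172 0.1965] rpy [-3.1380e+00  3.0000e-04  1.7862e+00] F [-0.3 -0.2 -0.1] T [-0.058 -0.09  -0.045] w 0.0111
shift cm [-42.85  -7.77  -0.31] rot [-0.0034  0.0011  0.4702]
```

View pics/wrist4.png

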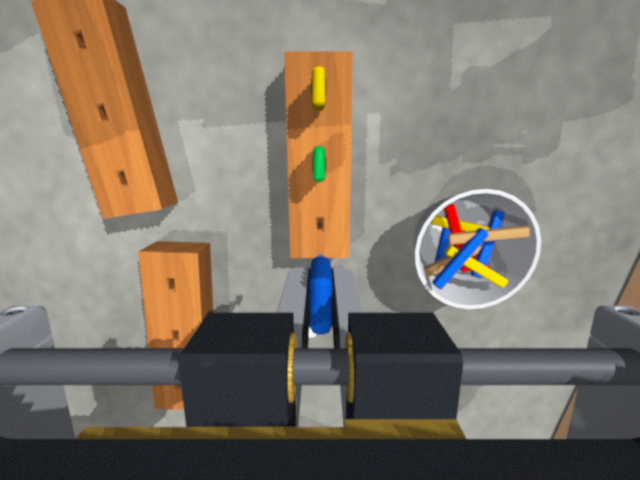

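View pics/side4.png

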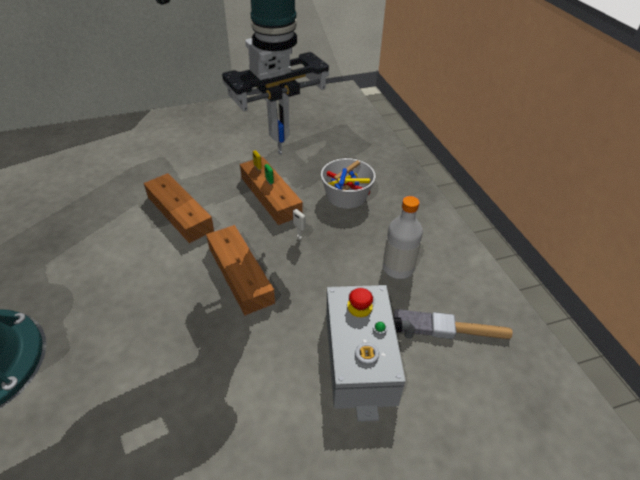

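apply_moves(
  moves=[
    [[-3,-0.5,-0.3],[0,0,0.047],0],
    [[-7,-1.3,-0.3],[0,0,0.094],0],
    [[-11,-2,-0.3],[0,0,0.141],0],
    [[-15,-2.7,-0.3],[0,0,0.188],0],
    [[-19,-3.4,-0.3],[0,0,0.235],0],
    [[-23,-4.2,-0.3],[0,0,0.282],0],
    [[-27,-4.9,-0.3],[0,0,0.33],0],
    [[-31,-5.6,-0.3],[0,0,0.376],0],
    [[-35,-6.3,-0.3],[0,0,0.42],0],
    [[-38,-6.9,-0.3],[0,0,0.47],0],
  ],
)

```text
time: 7.12
tool_pos: [0.5947, -0.1716, 0.1992]
ee_rot: [-3.138, 0.001, 1.312]
wrist_force: [0.4, 0.5, -0.0]
width: 0.011
```

Run:
```python
from h import *
plan(.5969,-.218,.20,1.316)
```

```text
t 7.12 pos [ 0.5947 -0.1716  0.1992] rpy [-3.138e+00  6.000e-04  1.312e+00] F [ 0.4  0.5 -0. ] T [-0.054 -0.096 -0.006] w 0.011
shift cm [-4.43  1.4  -0.08] rot [-0.0036  0.0006 -0.004 ]
```

apply_moves(
  moves=[
    [[-2,0.7,0],[-0.0035,0,-0.004],0],
    [[-3.5,1.2,0],[-0.0035,0,-0.004],0],
    [[-4.4,1.4,0],[-0.0035,0,-0.004],0],
    [[-4.4,1.4,0],[-0.0035,0,-0.004],0],
    [[-4.4,1.4,0],[-0.0035,0,-0.004],0],
    [[-4.4,1.4,0],[-0.0035,0,-0.004],0],
    [[-4.4,1.4,0],[-0.0035,0,-0.004],0],
    [[-4.4,1.4,0],[-0.0035,0,-0.004],0],
    [[-4.4,1.4,0],[-0.0035,0,-0.004],0],
    [[-4.4,1.4,0],[-0.0035,0,-0.004],0],
  ],
)

```text
time: 7.95
tool_pos: [0.5985, -0.214, 0.2018]
ee_rot: [3.138, 0.0, 1.321]
wrist_force: [0.7, 0.2, -0.2]
width: 0.0106
```

Run:
```python
from h import *
from bench import optics
import json
c=optics.get_calibration("wrist")
json.dump({k:np.array(v).tolist() for k,v in c.items()},open("w5.json","w"))
im=optics.snapshot("wrist"); cv2.imwrite("pics/w5.png",im[:,:,::-1])
plan(.5969,-.218,.20,1.316)
a=im[150:350,240:400,::-1]
cv2.imwrite("pics/c6.png",cv2.resize(a,None,fx=3,fy=3,interpolation=cv2.INTER_CUBIC))
```

```text
t 8.0 pos [ 0.5985 -0.2141  0.2018] rpy [3.1378e+00 1.0000e-04 1.3210e+00] F [ 0.7  0.5 -0.5] T [-0.026 -0.026 -0.03 ] w 0.011
shift cm [-0.41 -0.06  0.18] rot [0.0038 0.0001 0.005 ]
```

View pics/w5.png

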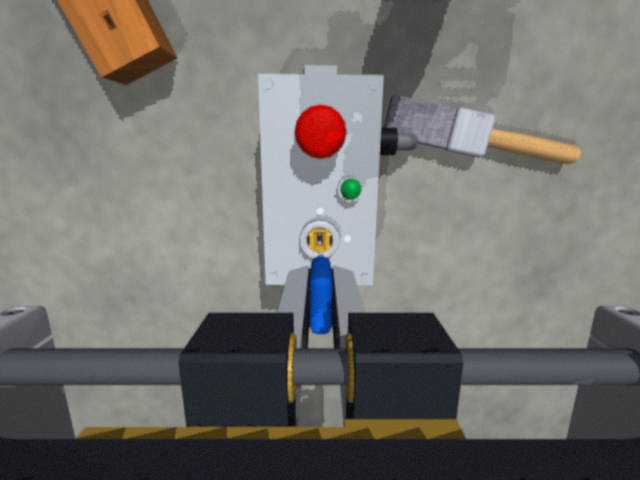

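View pics/c6.png

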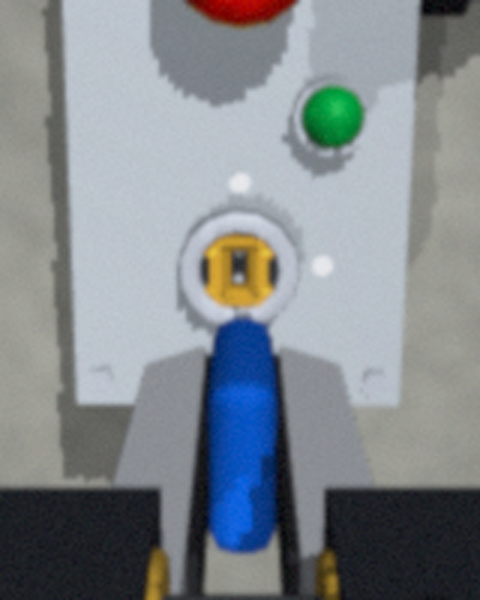

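Run:
```python
from h import *
import json
c=json.load(open("w5.json"))
print(ray(c,319.7,239.7,.0835))
# box corners/long axis: full-image px
P=[ray(c,u,v,.075) for u,v in ((259,74),(382,74),(374,284.5),(266,284.5))];print(np.array(P).round(4))
m=(P[0]+P[1])/2-(P[2]+P[3])/2; print("axis yaw",np.arctan2(-m[0],m[1]),"center",sum(P)/4)
ld=ray(c,320,211,.075);ld2=ray(c,347.5,238.5,.075);print(ld,ld2)
```

```text
[ 0.59711322 -0.21780054  0.0835    ]
[[ 0.5836 -0.0759  0.075 ]
 [ 0.6784 -0.1     0.075 ]
 [ 0.6348 -0.2744  0.075 ]
 [ 0.5375 -0.2495  0.075 ]]
axis yaw -0.25238061943034057 center [ 0.60856436 -0.17494869  0.075     ]
[ 0.60326487 -0.19481478  0.075     ] [ 0.62096702 -0.22514223  0.075     ]
```

Run:
```python
from h import *
plan(.5970,-.2181,.142,1.319)
```

```text
t 8.0 pos [ 0.5985 -0.2141  0.2018] rpy [3.1378e+00 1.0000e-04 1.3210e+00] F [ 0.7  0.5 -0.5] T [-0.026 -0.026 -0.03 ] w 0.011
shift cm [-0.42 -0.07  5.98] rot [0.0038 0.0001 0.002 ]
```

apply_moves(
  moves=[
    [[-0.4,-0.07,0.5],[0.004,0,0.002],0],
    [[-0.4,-0.07,2],[0.004,0,0.002],0],
    [[-0.4,-0.07,4],[0.004,0,0.002],0],
    [[-0.4,-0.07,6],[0.004,0,0.002],0],
    [[-0.4,-0.07,6],[0.004,0,0.002],0],
    [[-0.4,-0.07,6],[0.004,0,0.002],0],
    [[-0.4,-0.07,6],[0.004,0,0.002],0],
    [[-0.4,-0.07,6],[0.004,0,0.002],0],
    [[-0.4,-0.07,6],[0.004,0,0.002],0],
    [[-0.4,-0.07,6],[0.004,0,0.002],0],
  ],
)

```text
time: 8.83
tool_pos: [0.5975, -0.2187, 0.1431]
ee_rot: [3.14, 0.001, 1.318]
wrist_force: [-0.4, -0.0, -0.1]
width: 0.0106
```

Run:
```python
from h import *
from bench import optics
im=optics.snapshot("side"); cv2.imwrite("pics/s6.png",cv2.resize(im[255:405,290:430,::-1],None,fx=4,fy=4,interpolation=cv2.INTER_CUBIC))
im=optics.snapshot("top"); cv2.imwrite("pics/t6.png",cv2.resize(im[170:290,370:530,::-1],None,fx=4,fy=4,interpolation=cv2.INTER_CUBIC))
plan(.5970,-.2181,.142,1.319)
S=optics.get_calibration("side")
for z in (.0925,.1415,.165): print((np.array(proj(S,(.597,-.2179,z)))-(290,255))*4)
```

```text
t 8.93 pos [ 0.5973 -0.2185  0.1425] rpy [3.1406e+00 4.0000e-04 1.3183e+00] F [ 0.7  0.3 -0.1] T [-0.002 -0.095 -0.014] w 0.0108
shift cm [ 0.03 -0.04  0.05] rot [ 0.001   0.0004 -0.0007]
[305.46673134 365.86755277]
[317.40281637 287.48285469]
[323.56314961 247.02772556]
```

View pics/s6.png

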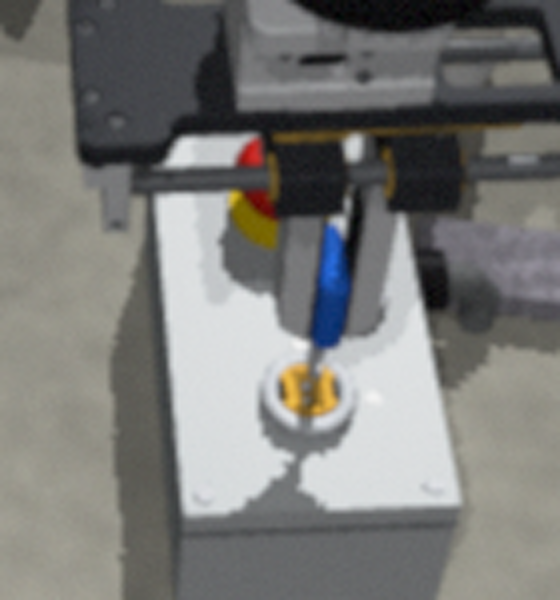

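View pics/t6.png

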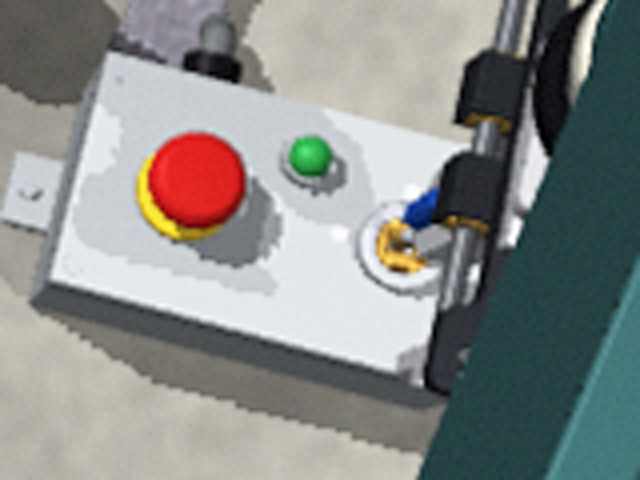

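apply_moves(
  moves=[
    [[0.03,-0.03,0.2],[0,0,0],0],
    [[0.03,-0.03,0.4],[0,0,0],0],
    [[0.03,-0.03,0.6],[0,0,0],0],
    [[0.03,-0.03,0.8],[0,0,0],0],
    [[0.03,-0.03,0.9],[0,0,0],0],
    [[0.03,-0.03,1.0],[0,0,0],0],
    [[0.03,-0.03,1.1],[0,0,0],0],
    [[0.03,-0.03,1.2],[0,0,0],0],
    [[0.03,-0.03,1.2],[0,0,0],0],
    [[0.03,-0.03,1.2],[0,0,0],0],
  ],
)

```text
time: 9.77
tool_pos: [0.5967, -0.218, 0.1296]
ee_rot: [-3.141, 0.0, 1.318]
wrist_force: [-0.3, 0.6, -0.9]
width: 0.0105
```

Run:
```python
from h import *
plan(.5970,-.2181,.102,1.319)
```

```text
t 9.77 pos [ 0.5967 -0.218   0.1296] rpy [-3.1411e+00  1.0000e-04  1.3183e+00] F [-0.3  0.6 -0.9] T [-0.018 -0.02  -0.028] w 0.0105
shift cm [-0.    0.03  2.76] rot [-0.0005  0.0001 -0.0007]
```

apply_moves(
  moves=[
    [[0,0,0.1],[0,0,0],0],
    [[0,0,0.2],[0,0,0.04],0],
    [[0,0,0.3],[0,0,-0.04],0],
    [[0,0,0.4],[0,0,0.04],0],
    [[0,0,0.5],[0,0,-0.04],0],
    [[0,0,0.6],[0,0,0.04],0],
    [[0,0,0.65],[0,0,-0.04],0],
    [[0,0,0.7],[0,0,0.04],0],
    [[0,0,0.75],[0,0,-0.04],0],
    [[0,0,0.75],[0,0,0],0],
  ],
)

```text
time: 10.6
tool_pos: [0.5966, -0.2196, 0.1232]
ee_rot: [3.141, 0.003, 1.319]
wrist_force: [-1.0, -2.9, 1.6]
width: 0.0107
```

Run:
```python
from h import *
plan(.5970,-.2181,.102,1.319)
```

```text
t 10.6 pos [ 0.5966 -0.2196  0.1232] rpy [3.1405 0.0032 1.3193] F [-1.  -2.9  1.6] T [-0.601  0.296  0.013] w 0.0107
shift cm [ 0.16 -0.01  2.12] rot [0.001  0.0032 0.0003]
```

apply_moves(
  moves=[
    [[-0.15,0,0],[0,0,0.04],0],
    [[-0.15,0,0.1],[0,0,-0.04],0],
    [[-0.15,0,0.15],[0,0,0.04],0],
    [[-0.15,0,0.2],[0,0,-0.04],0],
    [[-0.15,0,0.25],[0,0,0.04],0],
    [[-0.15,0,0.3],[0,0,-0.04],0],
    [[-0.15,0,0.35],[0,0,0.04],0],
    [[-0.15,0,0.4],[0,0,-0.04],0],
    [[-0.15,0,0.4],[0,0,0.02],0],
    [[-0.15,0,0.4],[0,0,0],0],
  ],
)

```text
time: 11.43
tool_pos: [0.5969, -0.2198, 0.1207]
ee_rot: [3.139, 0.001, 1.317]
wrist_force: [-1.9, 1.3, 7.2]
width: 0.0113
```

Run:
```python
from h import *
plan(.5970,-.2181,.102,1.319)
```

```text
t 11.43 pos [ 0.5969 -0.2198  0.1207] rpy [3.1391e+00 8.0000e-04 1.3169e+00] F [-1.9  1.3  7.2] T [0.099 0.33  0.002] w 0.0113
shift cm [ 0.17 -0.04  1.87] rot [ 0.0025  0.0008 -0.0021]
```

apply_moves(
  moves=[
    [[0.02,-0.03,0.05],[0,0,0.06],0],
    [[0.02,-0.03,0.1],[0,0,-0.06],0],
    [[0.02,-0.03,0.15],[0,0,0.06],0],
    [[0.02,-0.03,0.2],[0,0,-0.06],0],
    [[0.02,-0.03,0.2],[0,0,0.06],0],
    [[0.02,-0.03,0.25],[0,0,-0.06],0],
    [[0.02,-0.03,0.25],[0,0,0.06],0],
    [[0.02,-0.03,0.3],[0,0,-0.06],0],
    [[0.02,-0.03,0.3],[0,0,0.06],0],
    [[0.02,-0.03,0.3],[0,0,0],0],
  ],
)

```text
time: 12.27
tool_pos: [0.5971, -0.2188, 0.1169]
ee_rot: [3.139, -0.001, 1.315]
wrist_force: [-0.5, 1.1, 4.2]
width: 0.011
```

Run:
```python
from h import *
plan(.5970,-.2181,.102,1.319)
```

```text
t 12.27 pos [ 0.5971 -0.2188  0.1169] rpy [ 3.1391e+00 -8.0000e-04  1.3151e+00] F [-0.5  1.1  4.2] T [ 0.379 -0.024  0.046] w 0.011
shift cm [ 0.06 -0.03  1.49] rot [ 0.0025 -0.0008 -0.0039]
```

apply_moves(
  moves=[
    [[0,0,0.1],[0,0,0.06],0],
    [[0,0,0.15],[0,0,-0.06],0],
    [[0,0,0.2],[0,0,0.06],0],
    [[0,0,0.25],[0,0,-0.06],0],
    [[0,0,0.3],[0,0,0.06],0],
    [[0,0,0.35],[0,0,-0.06],0],
    [[0,0,0.4],[0,0,0.06],0],
    [[0,0,0.45],[0,0,-0.06],0],
    [[0,0,0.45],[0,0,0.06],0],
    [[0,0,0.45],[0,0,0],0],
  ],
)

```text
time: 13.1
tool_pos: [0.5962, -0.2197, 0.1111]
ee_rot: [3.141, 0.001, 1.315]
wrist_force: [0.1, -1.0, 0.0]
width: 0.011
```

Run:
```python
from h import *
from bench import optics
plan(.5970,-.2181,.102,1.319)
im=optics.snapshot("side"); cv2.imwrite("pics/s7.png",cv2.resize(im[295:385,320:410,::-1],None,fx=6,fy=6,interpolation=cv2.INTER_CUBIC))
```

```text
t 13.1 pos [ 0.5962 -0.2197  0.1111] rpy [3.1412e+00 1.0000e-03 1.3146e+00] F [ 0.1 -1.   0. ] T [-0.187 -0.081 -0.01 ] w 0.011
shift cm [0.17 0.04 0.91] rot [ 0.0004  0.001  -0.0044]
```

View pics/s7.png

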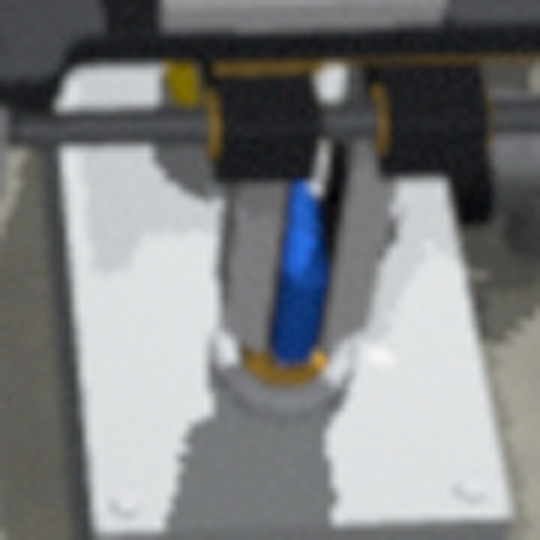

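apply_moves(
  moves=[
    [[0,0,0.1],[0,0,0.06],0],
    [[0,0,0.2],[0,0,-0.06],0],
    [[0,0,0.3],[0,0,0.06],0],
    [[0,0,0.35],[0,0,-0.06],0],
    [[0,0,0.4],[0,0,0.06],0],
    [[0,0,0.45],[0,0,-0.06],0],
    [[0,0,0.5],[0,0,0.06],0],
    [[0,0,0.55],[0,0,-0.06],0],
    [[0,0,0.6],[0,0,0.06],0],
    [[0,0,0.6],[0,0,0],0],
  ],
)

```text
time: 13.98
tool_pos: [0.5969, -0.2196, 0.1065]
ee_rot: [3.139, 0.001, 1.314]
wrist_force: [0.2, -0.9, 3.5]
width: 0.0106
```

Run:
```python
from h import *
plan(.5970,-.2181,.102,1.319)
```

```text
t 13.98 pos [ 0.5969 -0.2196  0.1065] rpy [3.1390e+00 5.0000e-04 1.3141e+00] F [ 0.2 -0.9  3.5] T [-0.038 -0.076  0.083] w 0.0106
shift cm [ 0.15 -0.03  0.45] rot [ 0.0026  0.0005 -0.0049]
```

apply_moves(
  moves=[
    [[0,0,0.1],[0,0,0.06],0],
    [[0,0,0.15],[0,0,-0.06],0],
    [[0,0,0.2],[0,0,0.06],0],
    [[0,0,0.25],[0,0,-0.06],0],
    [[0,0,0.3],[0,0,0.06],0],
    [[0,0,0.35],[0,0,-0.06],0],
    [[0,0,0.4],[0,0,0.06],0],
    [[0,0,0.4],[0,0,-0.06],0],
    [[0,0,0.4],[0,0,0.06],0],
    [[0,0,0.4],[0,0,0],0],
  ],
)

```text
time: 14.82
tool_pos: [0.5968, -0.2197, 0.102]
ee_rot: [3.139, 0.001, 1.314]
wrist_force: [0.2, -0.3, 2.9]
width: 0.0109
```

Run:
```python
from h import *
plan(.5970,-.2181,.102,1.319)
```

```text
t 14.82 pos [ 0.5968 -0.2197  0.102 ] rpy [3.1392e+00 9.0000e-04 1.3140e+00] F [ 0.2 -0.3  2.9] T [-0.144 -0.178  0.008] w 0.0109
shift cm [ 0.16 -0.03  0.  ] rot [ 0.0024  0.0009 -0.005 ]
```

apply_moves(
  moves=[
    [[0,0,0.05],[0,0,0.06],0],
    [[0,0,0.1],[0,0,-0.06],0],
    [[0,0,0.15],[0,0,0.06],0],
    [[0,0,0.2],[0,0,-0.06],0],
    [[0,0,0.2],[0,0,0.06],0],
    [[0,0,0.25],[0,0,-0.06],0],
    [[0,0,0.25],[0,0,0.06],0],
    [[0,0,0.25],[0,0,-0.06],0],
    [[0,0,0.25],[0,0,0.06],0],
    [[0,0,0.25],[0,0,0],0],
  ],
)

```text
time: 15.65
tool_pos: [0.5969, -0.2197, 0.1018]
ee_rot: [3.138, 0.001, 1.314]
wrist_force: [-2.0, -0.0, 8.8]
width: 0.0109
```

Run:
```python
from h import *
from bench import optics
plan(.5970,-.2181,.102,1.319)
im=optics.snapshot("side"); cv2.imwrite("pics/s8.png",cv2.resize(im[295:385,320:410,::-1],None,fx=6,fy=6,interpolation=cv2.INTER_CUBIC))
im=optics.snapshot("wrist"); cv2.imwrite("pics/w8.png",cv2.resize(im[150:350,240:400,::-1],None,fx=3,fy=3,interpolation=cv2.INTER_CUBIC))
```

```text
t 15.65 pos [ 0.5969 -0.2197  0.1018] rpy [3.1381e+00 1.2000e-03 1.3142e+00] F [-2.  -0.   8.8] T [ 0.082  0.408 -0.006] w 0.0109
shift cm [ 0.16 -0.03 -0.02] rot [ 0.0035  0.0012 -0.0048]
```

View pics/s8.png

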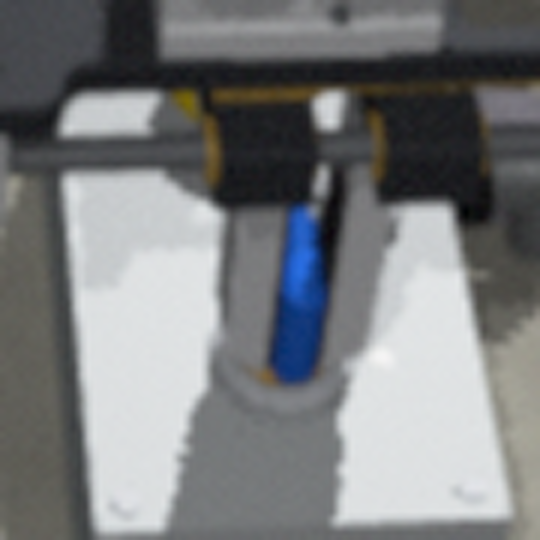

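View pics/w8.png

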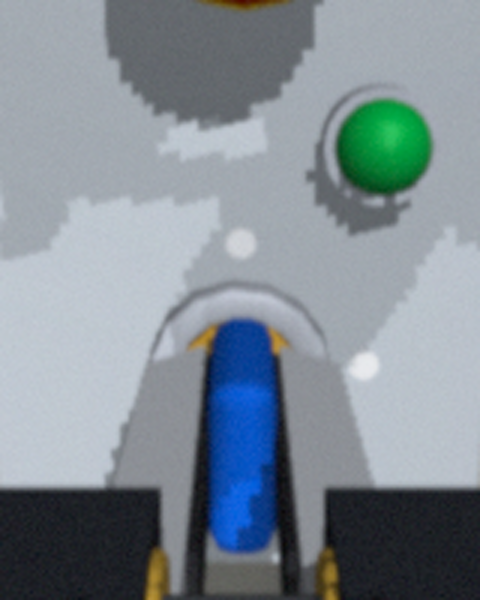

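The key stopped at z=0.1018 (predicted home 0.1021) and did not move under a further 2.5 mm of commanded push. The shoulder is on the brass, so I start the turn.

apply_moves(
  moves=[
    [[0,0,0],[0,0,0.08],0],
    [[0,0,0],[0,0,0.16],0],
    [[0,0,0],[0,0,0.24],0],
    [[0,0,0],[0,0,0.32],0],
    [[0,0,0],[0,0,0.4],0],
    [[0,0,0],[0,0,0.48],0],
    [[0,0,0],[0,0,0.56],0],
    [[0,0,0],[0,0,0.64],0],
    [[0,0,0],[0,0,0.72],0],
    [[0,0,0],[0,0,0.8],0],
  ],
)

```text
time: 16.58
tool_pos: [0.5958, -0.219, 0.1018]
ee_rot: [3.141, 0.0, 0.514]
wrist_force: [-6.0, 2.1, 11.1]
width: 0.011
```

Run:
```python
from h import *
from bench import optics
plan(.5970,-.2197,.102,1.314-1.67)
im=optics.snapshot("wrist"); cv2.imwrite("pics/w9.png",cv2.resize(im[100:350,200:440,::-1],None,fx=2.4,fy=2.4,interpolation=cv2.INTER_CUBIC))
```

```text
t 16.58 pos [ 0.5958 -0.219   0.1018] rpy [3.1411 0.     0.5141] F [-6.   2.1 11.1] T [0.443 1.144 0.084] w 0.011
shift cm [ 0.07  0.12 -0.02] rot [ 5.000e-04 -2.000e-04  8.701e-01]
```

View pics/w9.png

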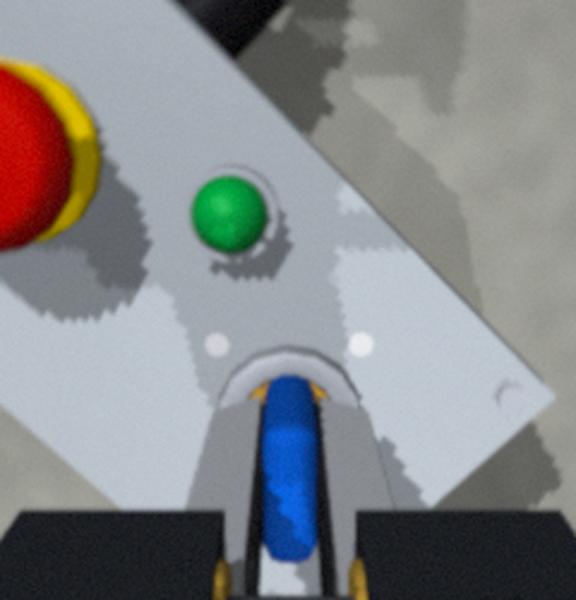

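apply_moves(
  moves=[
    [[-0.02,-0.08,-0.02],[0,0,0.08],0],
    [[-0.03,-0.12,-0.05],[0,0,0.16],0],
    [[-0.04,-0.14,-0.05],[0,0,0.24],0],
    [[-0.04,-0.16,-0.05],[0,0,0.32],0],
    [[-0.04,-0.18,-0.05],[0,0,0.4],0],
    [[-0.04,-0.2,-0.05],[0,0,0.48],0],
    [[-0.04,-0.22,-0.05],[0,0,0.56],0],
    [[-0.04,-0.24,-0.05],[0,0,0.64],0],
    [[-0.04,-0.24,-0.05],[0,0,0.72],0],
    [[-0.04,-0.24,-0.05],[0,0,0.8],0],
  ],
)

```text
time: 17.47
tool_pos: [0.5954, -0.2179, 0.1018]
ee_rot: [3.141, -0.003, -0.286]
wrist_force: [-2.6, 0.2, 7.9]
width: 0.011
```

Run:
```python
from h import *
plan(.5958,-.2176,.102,1.314-1.67)
```

```text
t 17.47 pos [ 0.5954 -0.2179  0.1018] rpy [ 3.1406 -0.0034 -0.2859] F [-2.6  0.2  7.9] T [0.195 0.435 0.119] w 0.011
shift cm [ 0.03 -0.04 -0.02] rot [ 0.0009 -0.0034  0.0701]
```

apply_moves(
  moves=[
    [[-0.02,0,0],[0,0,0.02],0],
    [[-0.04,0,0],[0,0,0.04],0],
    [[-0.04,0,0],[0,0,0.06],0],
    [[-0.04,0,0],[0,0,0.08],0],
    [[-0.04,0,0],[0,0,0.1],0],
    [[-0.04,0,0],[0,0,0.12],0],
    [[-0.04,0,0],[0,0,0.12],0],
    [[-0.04,0,0],[0,0,0.12],0],
    [[-0.04,0,0],[0,0,0.12],0],
    [[-0.04,0,0],[0,0,0.12],0],
  ],
)

```text
time: 18.3
tool_pos: [0.5954, -0.2177, 0.1018]
ee_rot: [3.141, -0.004, -0.402]
wrist_force: [-1.4, 1.2, 7.2]
width: 0.011
```

Run:
```python
from h import *
from bench import optics
plan(.5958,-.2176,.102,1.314-1.67)
im=optics.snapshot("wrist"); cv2.imwrite("pics/w10.png",cv2.resize(im[100:350,200:440,::-1],None,fx=2.4,fy=2.4,interpolation=cv2.INTER_CUBIC))
```

```text
t 18.3 pos [ 0.5954 -0.2177  0.1018] rpy [ 3.1413 -0.0043 -0.4019] F [-1.4  1.2  7.2] T [0.16  0.237 0.05 ] w 0.011
shift cm [ 0.03 -0.03 -0.02] rot [ 0.0004 -0.0043 -0.0459]
```

View pics/w10.png

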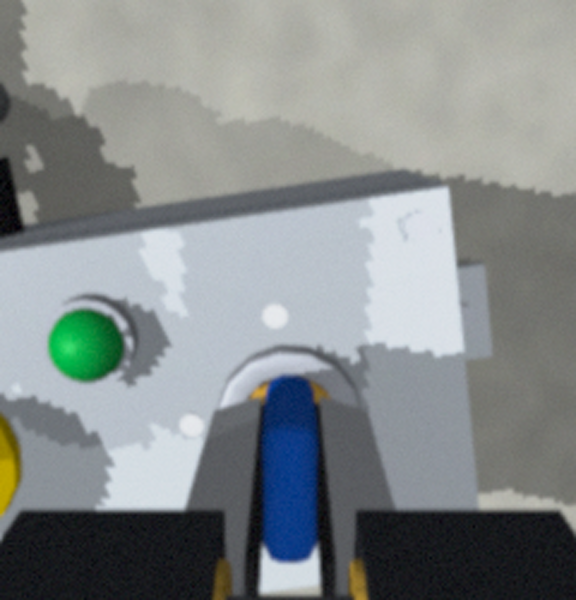

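apply_moves(
  moves=[
    [[0,0,0],[0,0,0.02],0],
    [[0,0,0],[0,0,0.04],0],
    [[0,0,0],[0,0,0.05],0],
    [[0,0,0],[0,0,0.05],0],
    [[0,0,0],[0,0,0.05],0],
    [[0,0,0],[0,0,0.05],0],
    [[0,0,0],[0,0,0.05],0],
    [[0,0,0],[0,0,0.05],0],
    [[0,0,0],[0,0,0.05],0],
    [[0,0,0],[0,0,0.05],0],
  ],
)

```text
time: 19.18
tool_pos: [0.5954, -0.2177, 0.1018]
ee_rot: [-3.142, -0.004, -0.452]
wrist_force: [-0.9, 1.0, 7.3]
width: 0.0109
```

Run:
```python
from h import *
from bench import optics
for i in range(5):
    im=optics.snapshot(["wrist","top","side","wrist","wrist"][i]); 
    if i<3: cv2.imwrite(f"pics/x{i}.png",im[:,:,::-1])
    if i==0: cv2.imwrite("pics/w11.png",cv2.resize(im[225:345,270:370,::-1],None,fx=5,fy=5,interpolation=cv2.INTER_CUBIC))
    o,_,_=state(); print(o['time'],np.round(o['wrist_torque'],3),np.round(o['wrist_force'],1),np.round(o['joint_torque'][5],3),o['ee_rot'][2])
```

```text
19.2333 [0.224 0.251 0.139] [-1.1  0.2  7.6] 0.123 -0.4517991227251228
19.2833 [0.185 0.298 0.094] [-1.   0.8  7.3] 0.123 -0.45186157700748675
19.3333 [0.188 0.289 0.125] [-0.8  0.3  7.1] 0.124 -0.4518367342429419
19.3833 [0.109 0.283 0.168] [-0.8  0.2  7.5] 0.123 -0.4518433478096673
19.4333 [0.209 0.284 0.144] [-1.2 -0.7  7.1] 0.123 -0.4518621278540489
```

View pics/w11.png

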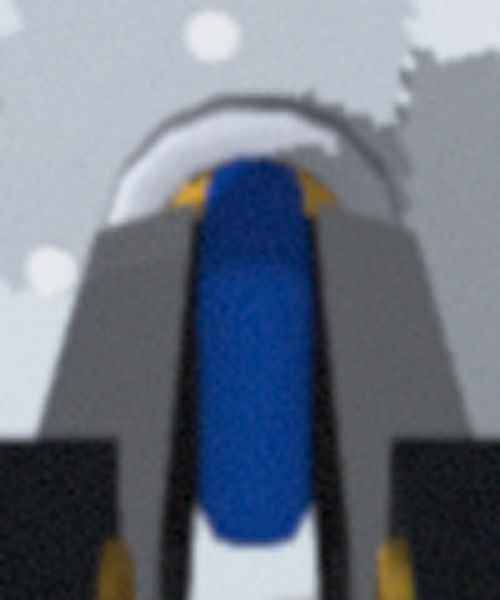

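View pics/x2.png

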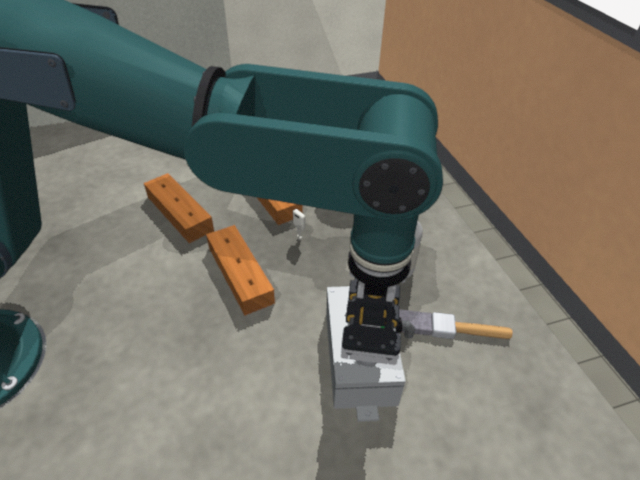

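View pics/x1.png

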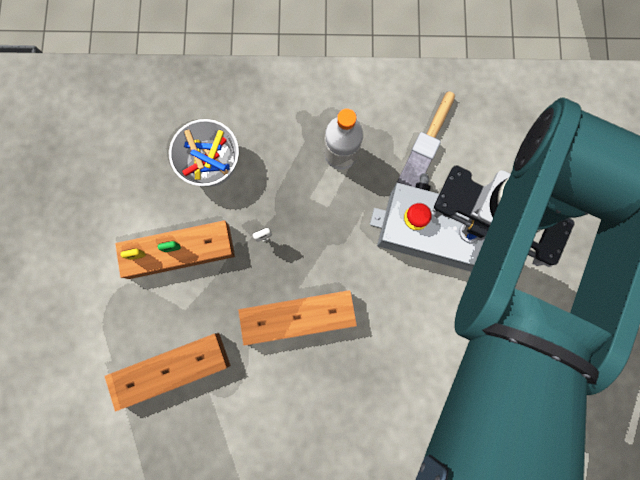

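Joint-6 torque is 0.123 N m, about the spring value at the stop. I turn a little more to see whether the torque climbs, which would show that the stop is reached.

apply_moves(
  moves=[
    [[0,0,0],[0,0,0.02],0],
    [[0,0,0],[0,0,0.04],0],
    [[0,0,0],[0,0,0.06],0],
    [[0,0,0],[0,0,0.06],0],
    [[0,0,0],[0,0,0.06],0],
    [[0,0,0],[0,0,0.06],0],
    [[0,0,0],[0,0,0.06],0],
    [[0,0,0],[0,0,0.06],0],
    [[0,0,0],[0,0,0.06],0],
    [[0,0,0],[0,0,0.06],0],
  ],
)

```text
time: 20.27
tool_pos: [0.5954, -0.2176, 0.1018]
ee_rot: [-3.141, -0.004, -0.512]
wrist_force: [-0.1, -0.0, 7.7]
width: 0.0107
```

Run:
```python
from h import *
from bench import optics
for i in range(2):
    im=optics.snapshot("wrist")
    o,p,_=state(); print(o['time'],p,np.round(o['wrist_torque'],3),np.round(o['wrist_force'],1),np.round(o['joint_torque'][5],4),o['ee_rot'][2],o['joint_positions'][5])
cv2.imwrite("pics/w12.png",cv2.resize(im[225:345,270:370,::-1],None,fx=5,fy=5,interpolation=cv2.INTER_CUBIC))
```

```text
20.3167 [ 0.59545096 -0.21761202  0.10180481] [0.226 0.249 0.145] [-0.7 -0.6  8.2] 0.1616 -0.511717868960107 1.642708277266931
20.3667 [ 0.59544771 -0.21762009  0.10181191] [0.185 0.232 0.122] [-0.9  0.7  8.3] 0.1616 -0.5116937588484516 1.6426912401335996
```

View pics/w12.png

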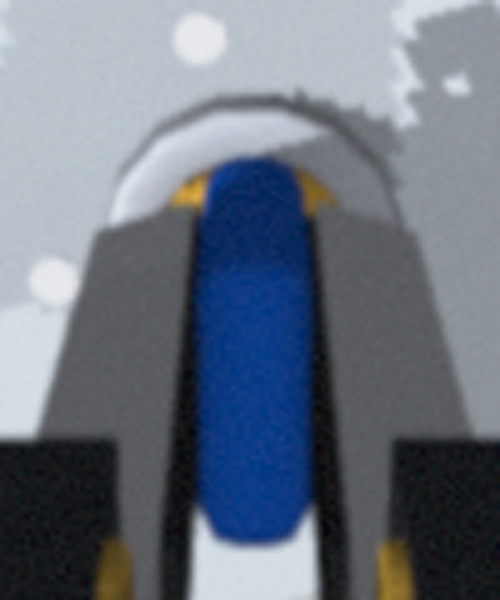

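Run:
```python
from bench import robot, job
o=robot.get_obs(); print(o['time'],o['joint_torque'][5],o['width'])
print(job.close_job())
```

```text
20.3667 0.16162582207471132 0.010479556014612168
the job is handed in; nothing more can be done
None
```

The blue key is fully home in the key switch, turned clockwise to the stop and still gripped there; I handed the job in at 20.4 s.

- **Taking the key:** I took it from the farthest stand, the only one of the three holding keys.
- **Pushing it home:** I worked it in with small turning wiggles; the push read at most about 9 N at the checks between steps. It stopped at a tool height of 0.1018 m, against 0.1021 m predicted for home. A further 2.5 mm of commanded push only raised the force, and I turned the key only after that.
- **Turning:** The tool turned about 1.83 rad, which includes the play and some give in the grip. At the end the turning torque was steady at 0.16 N m, above the 0.12 N m of the spring at its stop. It had risen much more steeply than the spring alone would give, so I take it to be on the stop. Wrist torque readings were noisier, 0.05 to 0.17 N m.
- **Other things in the scene:** The last overall pictures, taken just before the final small turn, show the yellow and green keys, bottle, pot, brush and stop button unchanged.

The side and top cameras disagreed by about 4 mm in y. The wrist camera agreed with the top camera, so I used those two. I could not read the cylinder angle directly, so reaching the stop is inferred from the torque and the tool angle.

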